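# Lock a specimen in a wedge clamp

## Task

Push the green specimen block back against the end stop of the wedge clamp on the worktop. Then take the wedge from its stand, start it in the slot between the sliding jaw and the grey post, with its leaning side towards the jaw, and let go of it while it is still loose. Finally tap or press its head down until it locks firmly and the specimen is clamped between jaw and sprung pad, with a firm but slow and measured push of about 15 N (not under 12, not over 18), since the specimen must not be crushed; leave the bystanders alone.

Things in the scene. Friction and masses are not known exactly. Their poses are not given: they have to be found in the camera images.
- wedge_clamp: Clamp fixed to the worktop: aluminium base 105 x 136 mm, top at z 8 mm. Origin: at worktop height under the bay's middle. +x: from the bay's open front to the end stop. +y: from the sprung pad (face at y about -17 mm) across the bay to the sliding steel jaw and on to the grey post (upright face at y = 45 mm, top at z = 80 mm).
- clamp_jaw: Sliding steel jaw, 40 mm wide (x), top at z = 80 mm. Axes and origin as the clamp's at the start, when its bay face is at clamp y = 16 mm. Its back leans 1:6, making the slot narrower downwards. The wedge pushes it up to 9 mm to -y against 1.5 N of friction; it does not spring back.
- slot_mouth (a point): Centre of the open top of the wedge slot: y = 39.5 mm, z = 80 mm in the clamp's frame, axes as the clamp's. The mouth is 10.7 mm wide in y at the start, between leaning jaw (-y) and upright post (+y), and 34 mm long in x between cheeks.
- stop_face (a point): Middle of the end stop's face, 35 mm above the worktop; the stop is 24 mm wide in y; axes as the clamp's. The specimen is home when its far end touches this face.
- specimen: Loose green resin block 54 (x) x 30 (y) x 56 (z) mm, 0.16 kg, metal disc in its top. Origin: centre of underside. Stands on the base plate in the bay, a few mm of play sideways, 10 to 22 mm short of the end stop, sticking out of the bay's open front; once home its front still stands 12 mm out in front of jaw and pad.
- spring_pad: White pad 40 (x) x 10 (y) x 50 (z) mm on the bay's -y side, on a spring of 22 N per mm. Its origin is at worktop height, 17 mm towards +y from its face, near the clamp's origin; axes as the clamp's. Its distance from the jaw varies by over 4 mm between cases, so the depth at which the wedge locks varies by up to 26 mm.
- wedge: Loose wedge 114 mm tall, 0.12 kg: slick brass blade 26 mm wide (x), 84 mm long, under a pale wooden head 40 (x) x 24 (y) x 30 (z) mm, red plate on its -y side. Origin: on the head's centre line at tip height, z up. Blade's +y side upright at y = 10 mm; -y side leans 1:6, from y = 4 mm at the tip to -10 mm under the head. It holds itself once driven in.
- wedge_tip (a point): Middle of the blade's round 6 mm thick tip: wedge frame y = 7 mm, z = 0. In the slot, flat side on the post, the wedge's origin is at clamp y = 35 mm; it first touches the jaw with the tip about 52 mm above the worktop and is loose there. It can be driven 4 to 30 mm further before jaw and pad grip the specimen.
- wedge_head (a point): Middle of the head's flat top, 114 mm above the tip: where to tap or press. Once the specimen is gripped each mm deeper adds about 3 N of clamping; before that the push is only a few N. A push of 15 N leaves about 16 N of clamping; over 27 N crushes the specimen.
- wedge_stand: Wooden stand fixed to the worktop: foot 85 x 70 x 8 mm and two uprights 13 (x) x 20 (y) mm, 96 mm tall, 30 mm apart in x; the wedge hangs between them with its head on their tops, axes as the stand's, so that the head can be taken across y with the fingers beside the uprights. Origin: centre of the foot's underside.
- marker: Black marker, 126 mm long, loose bystander. Origin: centre of its underside.
- white_vial: White-capped sample vial, 21 x 49 mm, loose bystander. Origin: centre of its underside.
- black_vial: Black-capped sample vial, 24 x 56 mm, loose bystander. Origin: centre of its underside.
- brass_weight: Brass weight with a knob, 24 x 38 mm, loose bystander. Origin: centre of its underside.
There are look-alikes about, which are no part of the job. Of the things that look like the specimen, the largest one is meant.

How it is judged (in metres and radians):
On the way, in this order (a step that is already met when the one before it is completed fails the run):
1. the specimen has been pushed against the end stop (within 2.5 mm) while unclamped (x of specimen in the frame of wedge_clamp above -0.0075 m and contact force between spring_pad and specimen below 6 N), for 0.1 s.
2. the wedge stands loose in the slot (tip below the mouth, within 8 mm of the slot's middle along x), let go, the specimen not yet clamped (z of wedge in the frame of wedge_clamp below 0.072 m and y of wedge in the frame of wedge_clamp between 0.027 and 0.04 m and x of wedge in the frame of wedge_clamp between -0.008 and 0.008 m and angle between wedge's own z axis and vertical below 0.2 rad and contact force between the fingers and wedge below 0.1 N and contact force between spring_pad and specimen below 5 N), for 0.2 s.
At the end, for the whole second after the job is handed in: The specimen stands on the base plate within 3 mm of the end stop and is clamped by the wedge: the sprung pad presses on it with 10 to 23 N, with nothing pushing any more; the wedge sits upright and at rest in its slot, let go, tip lower than 48 mm above the worktop (x of specimen in the frame of wedge_clamp above -0.008 m and angle between specimen's own z axis and vertical below 0.05 rad and height (world z) of specimen below 0.013 m and contact force between spring_pad and specimen between 10 and 23 N and z of wedge in the frame of wedge_clamp below 0.048 m and y of wedge in the frame of wedge_clamp between 0.03 and 0.04 m and angle between wedge's own z axis and vertical below 0.12 rad and angle between the x axis of wedge and the x axis of wedge_clamp, either way round below 0.2 rad and linear speed of wedge below 0.01 m/s); the robot touches nothing.
It fails at once if the specimen is crushed: the pad's force on it exceeds 27 N (contact force between spring_pad and specimen above 27 N).
It fails at once if a bystander (marker, vials, weight) is moved more than 20 mm (distance of any of marker, white_vial, black_vial, brass_weight from where it was at the start of the episode above 0.02 m).
It also fails if it takes over 54 s, if anything falls off the work surface, if the arm or the gripper's body presses on something with over 40 N, if the wrist force passes 120 N, or if a joint passes its speed limit or range.

## Robot

A 6-joint arm with a two-finger parallel gripper is mounted at the origin on a cart in front of the work surface, level with it; the furniture and walls round the work are solid. World frame = base frame: x ahead of the robot, y to its left, z up, the work surface at z = 0. Lengths are in mm, angles in degrees, forces in N, time in s.
With the tool pointing down it reaches from about 350 to 850 mm from the base axis. Payload 8.1 kg.
Tool frame: the origin (TCP) lies between the finger pads; the fingertips stand 19 mm ahead of it and the grasp point (between the pads) is the TCP (nose_length is the distance from the TCP to the fingertips, in mm); y points along the fingers, x is the direction in which the jaws open and shut, and the axes are right-handed (so a half turn about y gives the same grasp; the last joint's range is limited). The gripper opens to 85 mm and grips with 20 to 120 N. Pads are 22 mm wide; open, the fingers measure 114 mm over their backs; the gripper's body (76 mm by 85 mm) begins 54 mm behind the grasp point. The pads swing forward as they close: fully open they stand 13 mm farther back than shut.
Start: joints at [64.034, 7.471, 85.268, -0, 87.261, -4.893], TCP at [215.717, 559.885, 250.292] pointing down, gripper open.
Joint ranges: [-169.43, 169.43], [-51.17, 129.36], [1.28, 143.12], [-76.62, 256.62], [0, 156.53], [-152.29, 152.29]. Speed limits (degrees/s): [136.94, 136.94, 159.86, 180, 180, 180].

## Interface

Orientations are given as [roll, pitch, yaw] about the fixed x, y, z axes, in that order (R = Rz(yaw) Ry(pitch) Rx(roll)).
In Python, from bench import sense, snapshot, camera_info, hand_in, nose_length gives the robot as it stands.
- The arm moves only by the tool arm_command, never from a script. Its argument "commands" is a list of rows, each a list of 3 entries, a list of its own where there are three numbers: the opening in per cent of the stroke, from 0 (shut) to 100 (fully open), then the shift along the world's x, y, z in units of 30 mm (1.0 is 30 mm), then the turn, a rotation vector about the world's x, y, z in degrees. A call has 1 to 5 rows; each row shifts and turns the pose as measured when the row begins; what a row does not reach is not made up. A row lasts 1/12 s, in which the tool goes at most 41.7 mm and 7.16 degrees, less where a joint would pass 70% of its speed; a pose out of reach is approached as far as the arm can. A call is refused whole if a number of a shift passes 1 or a number of a turn 7.16, either way. A call with a gripper value outside its range is refused whole. The fingers move at their own pace and stop on an object; "force" is the grip in N (left out, the last holds). Time passes only in rows, so rows that do not move let the fingers close. It gives the time, the measured TCP pose, the force and the opening at its end, in the units of the state.
- sense(): the state, without advancing time (a new reading comes with each control period).
- snapshot(name): name is "scene" or "side" or "wrist"; returns the picture (480x640x3 uint8, blue, green, red); there is no depth.
- camera_info(name): a dict with "fx", "fy", "cx", "cy" (pixels), "rvec" (rotation vector, rad) and "tvec" (3), from world to camera coordinates, as OpenCV has them; the wrist camera has in their place "hand_eye" (4x4, takes a point from camera to tool coordinates, whose origin is the TCP and whose axes are the tool frame's). Camera axes: x right, y down, z forward; pixel columns grow to the right and rows downward; lengths in mm; the calibration is good to about 2 mm. A picture is of the moment at which its call begins: read the wrist's pose just before it. camera_info takes no time and is no camera call.
- hand_in(): hands the job in, once; it reports no verdict.
The state is a dict: "time": time; "joint_pos": joint angles; "qd": joint speeds; "joint_efforts": joint torques, N m; "tool_pos": TCP position; "tcp_rot": TCP orientation; "ft_force": force on the tool from outside, world axes, zero at the start; "wrist_torque": the same for the moment, N m; "finger_gap": finger opening in mm.
Only numpy, scipy, OpenCV 4.12 (cv2) and the standard library are available. Lean on these libraries where they do the work, as an engineer would, in place of code of your own. Each camera call takes 0.05 s, during which the arm holds its last target. There are 200 camera calls.

## Working session

There is one attempt and no reset: what is moved stays moved. The work goes in short steps, Python scripts to look and compute and a tool call to move; the robot and the scene stay as the last step left them, time stands still between calls to the robot, and variables do not carry over. Pictures are saved under pics/ and viewed, about 8 in all and at most 12, crops included, and the job is handed in when it is done.

Besides the shell and the picture viewer there is one more tool, called after "Call:" as name(argument=value, ...), one argument or row to a line, values as JSON. arm_command: Moves the arm, as the interface text tells. Its arguments: {"type":"object","properties":{"commands":{"type":"array"},"force":{"type":"number"}},"required":["commands"]}

```bash
mkdir -p pics; cat > h.py <<'E'
import numpy as np, cv2
from bench import sense, snapshot, camera_info, hand_in, nose_length
def P(name):
    c=camera_info(name); K=np.array([[c['fx'],0,c['cx']],[0,c['fy'],c['cy']],[0,0,1.]])
    return K,c
def ray(name,uv,z):
    K,c=P(name); R=cv2.Rodrigues(np.array(c['rvec'],float))[0]; t=np.array(c['tvec'],float).ravel()
    o=-R.T@t; d=R.T@np.linalg.inv(K)@np.array([uv[0],uv[1],1.]); return o+d*(z-o[2])/d[2]
def proj(name,p):
    K,c=P(name); return cv2.projectPoints(np.array(p,float).reshape(-1,3),np.array(c['rvec'],float),np.array(c['tvec'],float),K,None)[0].reshape(-1,2)
def wrist_cam(s):
    from scipy.spatial.transform import Rotation as Ro
    T=np.eye(4); T[:3,:3]=Ro.from_euler('xyz',s['tcp_rot'],degrees=True).as_matrix(); T[:3,3]=s['tool_pos']
    return T@np.array(camera_info('wrist')['hand_eye'])
def wray(s,uv,z):
    K,c=P('wrist'); T=wrist_cam(s); d=T[:3,:3]@np.linalg.inv(K)@np.array([uv[0],uv[1],1.]); return T[:3,3]+d*(z-T[2,3])/d[2]
E
python3 - <<'E'
from h import *
for n in('scene','side'):
    cv2.imwrite(f'pics/{n}1.png',snapshot(n)); print(camera_info(n))
print(camera_info('wrist'),sense(),nose_length)
E
```

```text
{'fx': 566.0780103272, 'fy': 566.0780103272, 'cx': 320.4150682198895, 'cy': 238.15396881723365, 'rvec': array([ 0.17866656,  2.96571348, -0.9045824 ]), 'tvec': array([ 572.48166725,   43.17634421, 1427.72774015])}
{'fx': 607.5054784132258, 'fy': 607.5054784132258, 'cx': 314.6448776047234, 'cy': 251.1934183351511, 'rvec': array([ 2.00736053, -0.36673697,  0.23333848]), 'tvec': array([-563.78099719,  155.44298153, 1431.06495692])}
{'fx': 343.52336575764383, 'fy': 343.52336575764383, 'cx': 319.2098660361382, 'cy': 238.07665211041805, 'hand_eye': array([[ 9.99998575e-01,  1.04820676e-03,  1.32321733e-03,
        -9.16488608e-01],
       [-9.67004716e-04, -2.86799948e-01,  9.57990008e-01,
        -1.23512523e+02],
       [ 1.38367027e-03, -9.57989922e-01, -2.86798526e-01,
         7.38428745e+01],
       [ 0.00000000e+00,  0.00000000e+00,  0.00000000e+00,
         1.00000000e+00]])} {'time': 0.1, 'joint_pos': array([ 6.40341170e+01,  7.51036427e+00,  8.53249688e+01, -5.89483089e-04,
        8.72630807e+01, -4.89321842e+00]), 'qd': array([ 0.02557222,  0.08555743, -0.28494787, -0.11325089,  0.00636864,
        0.03704391]), 'joint_efforts': array([ 7.31313412e-04, -5.70952570e+01, -5.01940155e+01, -2.86544746e-04,
        8.30878504e-03,  5.56414375e-05]), 'tool_pos': array([215.50185759, 559.44353295, 249.33517718]), 'tcp_rot': array([-89.99219201,   0.09810533,  68.92737075]), 'ft_force': array([ 0.34435158, -0.28720417,  0.49493165]), 'wrist_torque': array([-0.01958895,  0.01671277, -0.00211223]), 'finger_gap': 85.30697893217692} 19.0
```

View pics/scene1.png

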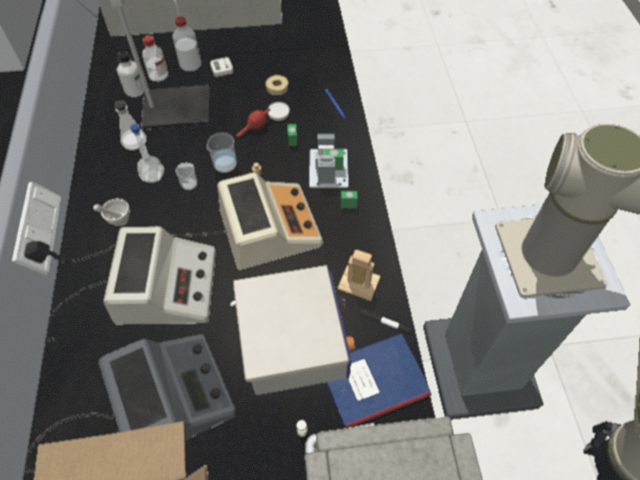

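View pics/side1.png

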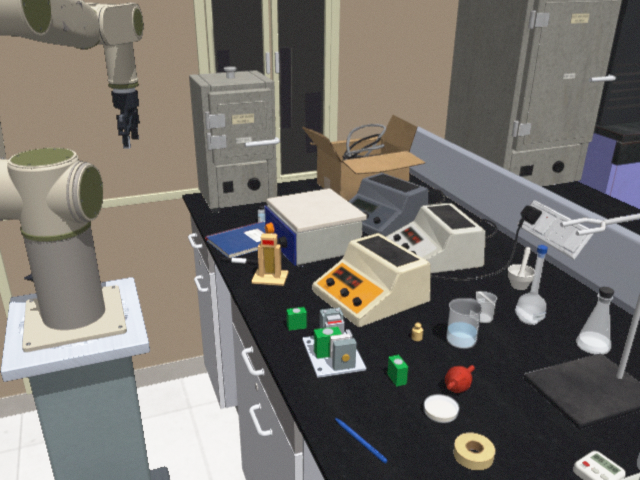

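Scene view: the clamp is at about (328,168), the stand with wedge at (360,275), and loose green look-alikes at (349,200) and (292,133). In the side view the clamp is at (335,345) and the stand at (270,260). I'll enlarge both areas.

```bash
python3 - <<'E'
from h import *
a=cv2.imread('pics/scene1.png')[120:220,290:370]; b=cv2.imread('pics/side1.png')[295:385,285:415]
c=cv2.imread('pics/side1.png')[215:295,235:300];d=cv2.imread('pics/scene1.png')[240:310,325:395]
def f(x): 
    return cv2.resize(x,(400,300),interpolation=cv2.INTER_CUBIC)
cv2.imwrite('pics/crop1.png',np.vstack([np.hstack([f(a),f(b)]),np.hstack([f(d),f(c)])]))
print('clamp',ray('scene',(330,178),8),ray('side',(335,355),8)); 
for uv in [(310,187),(348,187),(346,150),(313,150)]: print(uv,ray('scene',uv,8))
for uv in [(307,341),(313,373),(364,367),(350,334)]: print('side',uv,ray('side',uv,8))
for uv in [(339,292),(370,299),(380,276),(350,268)]: print('stand',uv,ray('scene',uv,8))
for uv in [(252,281),(283,284),(289,272),(259,270)]: print('stand side',uv,ray('side',uv,8))
E
```

```text
clamp [ 512.56531702 -309.81782702    8.        ] [ 511.55109576 -362.00058521    8.        ]
(310, 187) [ 570.71370096 -284.81218981    8.        ]
(348, 187) [ 468.05889504 -272.43673009    8.        ]
(346, 150) [ 453.76659341 -407.22922037    8.        ]
(313, 150) [ 547.29355328 -418.4965211     8.        ]
side (307, 341) [ 473.67016041 -292.96941867    8.        ]
side (313, 373) [ 446.2134516  -402.76834758    8.        ]
side (364, 367) [ 551.68001484 -421.14328841    8.        ]
side (350, 334) [ 573.17225021 -301.22966825    8.        ]
stand (339, 292) [537.18318419  45.19419692   8.        ]
stand (370, 299) [466.44568924  72.7710178    8.        ]
stand (380, 276) [431.48979311  13.30939446   8.        ]
stand (350, 268) [500.93865982 -18.01234785   8.        ]
stand side (252, 281) [433.16078677   9.37010566   8.        ]
stand side (283, 284) [503.49751921 -33.59797196   8.        ]
stand side (289, 272) [538.70863135  22.37505505   8.        ]
stand side (259, 270) [466.97536608  61.04714589   8.        ]
```

View pics/crop1.png

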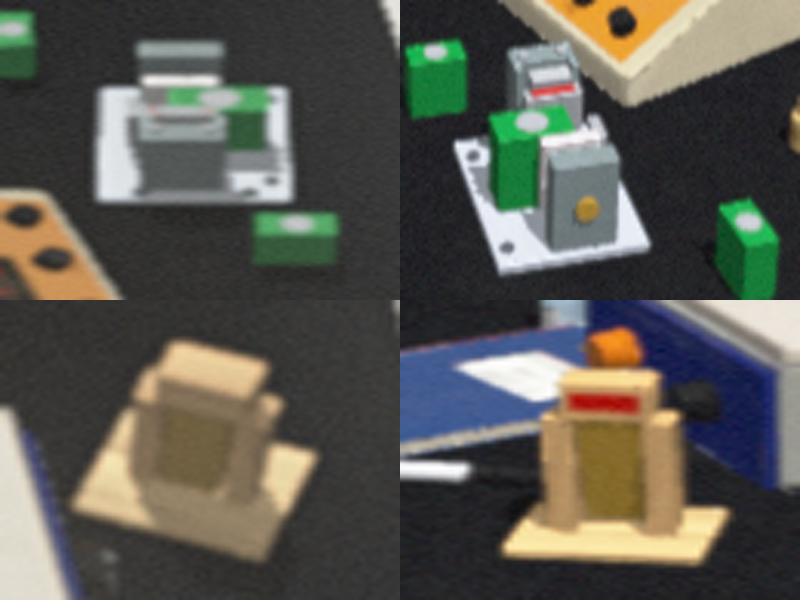

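The crops show the specimen sticking out towards the robot, so clamp +x is close to world +x, with yaw about -7.5°. The wedge's red plate faces -y, and the stand's yaw is about -27°. I'm moving over the clamp now.

Call:
arm_command(
  commands=[
    [100, [0, -1, 0], [0, 0, 0]],
    [100, [0, -1, 0], [0, 0, 0]],
    [100, [0, -1, 0], [0, 0, 0]],
    [100, [0, -1, 0], [0, 0, 0]],
    [100, [0.8, -1, 0], [0, 0, 0]],
  ],
  force=40,
)

```text
time: 0.52
tool_pos: [235.1, 406.9, 242.5]
tcp_rot: [-89.8, 0.6, 69.3]
ft_force: [0.7, -0.5, 0.0]
finger_gap: 85.3
```

Call:
arm_command(
  commands=[
    [100, [0.8, -1, 0], [0, 0, 0]],
    [100, [0.8, -1, 0], [0, 0, 0]],
    [100, [0.8, -1, 0], [0, 0, 0]],
    [100, [0.8, -1, 0], [0, 0, 0]],
    [100, [0.8, -1, 0], [0, 0, 0]],
  ],
)

```text
time: 0.93
tool_pos: [355.4, 249.0, 240.6]
tcp_rot: [-89.7, 0.7, 69.7]
ft_force: [-0.0, -0.1, -0.5]
finger_gap: 85.4
```

Call:
arm_command(
  commands=[
    [0, [0.8, -1, 0], [0, 0, 4.5]],
    [0, [0.8, -1, 0], [0, 0, 4.5]],
    [0, [0, -1, 0], [0, 0, 4.5]],
    [0, [0, -1, 0], [0, 0, 0]],
    [0, [0, -1, 0], [0, 0, 0]],
  ],
)

```text
time: 1.35
tool_pos: [406.9, 89.5, 238.9]
tcp_rot: [-89.6, 0.8, 83.7]
ft_force: [0.7, -0.4, -0.4]
finger_gap: 25.5
```

Call:
arm_command(
  commands=[
    [0, [0, -1, 0], [0, 0, 0]],
    [0, [0, -1, 0], [0, 0, 0]],
    [0, [0, -1, 0], [0, 0, 0]],
    [0, [0, -1, 0], [0, 0, 0]],
    [0, [0, -1, 0], [0, 0, 0]],
  ],
)

```text
time: 1.77
tool_pos: [404.3, -68.0, 237.2]
tcp_rot: [-89.5, 0.8, 83.8]
ft_force: [0.6, 0.2, -0.4]
finger_gap: 0.2
```

Call:
arm_command(
  commands=[
    [0, [0, -1, 0], [0, 0, 0]],
    [0, [0, -1, -0.2], [0, 0, 0]],
    [0, [0, -1, -0.2], [0, 0, 0]],
    [0, [0, -1, -0.2], [0, 0, 0]],
    [0, [0, -1, -0.2], [0, 0, 0]],
  ],
)

```text
time: 2.18
tool_pos: [402.5, -225.9, 212.8]
tcp_rot: [-89.6, 0.8, 83.7]
ft_force: [0.2, 0.6, 1.7]
finger_gap: 0.2
```

Call:
arm_command(
  commands=[
    [0, [0.2, -1, -0.2], [0, 0, 0]],
    [0, [0.2, -1, -0.2], [0, 0, 0]],
    [0, [0, -1, 0], [0, 0, 0]],
    [0, [0, -0.2, 0], [0, 0, 0]],
    [0, [0, 0, 0], [0, 0, 0]],
  ],
)

```text
time: 2.6
tool_pos: [411.0, -330.9, 195.8]
tcp_rot: [-89.4, 0.7, 83.4]
ft_force: [-0.1, 0.4, 0.2]
finger_gap: -0.3
```

```bash
python3 - <<'E'
from h import *
s=sense(); print(s['tool_pos'],s['tcp_rot'],s['time'],s['joint_pos']); im=snapshot('wrist'); cv2.imwrite('pics/w1.png',im)
np.save('s1.npy',s,allow_pickle=True)
cv2.imwrite('pics/w1v.png',cv2.resize(im,(800,600),interpolation=cv2.INTER_CUBIC))
E
```

```text
[ 411.00146823 -330.8863109   195.79726971] [-89.35527404   0.66231551  83.36465434] 2.6 [ -43.80140494   -1.72751731  100.52141297   -0.92789976   81.32091487
 -127.02139073]
```

View pics/w1v.png

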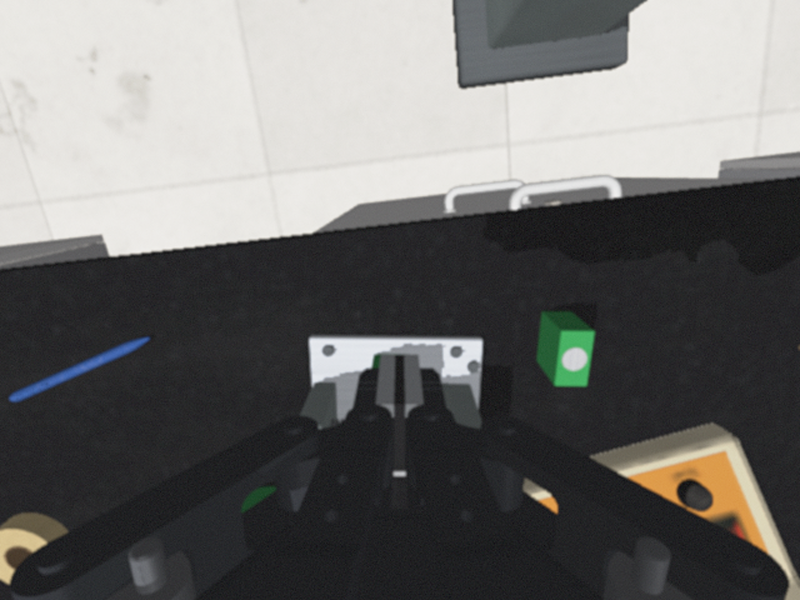

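The wrist view shows that the camera's clear zone lies on the robot side of the tool, and the fingers hide the clamp (plate front edge at (309–482,337)). I'll move the TCP past the clamp and look back.

Call:
arm_command(
  commands=[
    [0, [1, 0, 0.3], [0, 0, 0]],
    [0, [1, 0, 0], [0, 0, 0]],
    [0, [1, 0, 0], [0, 0, 0]],
    [0, [1, 0, 0], [0, 0, 0]],
    [0, [0.7, 0, 0], [0, 0, 0]],
  ],
)

```text
time: 3.07
tool_pos: [551.8, -322.5, 203.3]
tcp_rot: [-89.0, 0.4, 83.3]
ft_force: [1.0, -0.6, 0.3]
finger_gap: -0.0
```

Call:
arm_command(
  commands=[
    [0, [0, 0, 0], [0, 0, 0]],
  ],
)

```text
time: 3.15
tool_pos: [555.1, -319.8, 203.2]
tcp_rot: [-89.0, 0.3, 83.4]
ft_force: [-0.1, -0.5, 0.1]
finger_gap: -0.3
```

```bash
python3 - <<'E'
from h import *
s=sense(); print(s['tool_pos'],s['tcp_rot'],s['time']); im=snapshot('wrist'); cv2.imwrite('pics/w2.png',im)
np.save('s2.npy',s,allow_pickle=True)
cv2.imwrite('pics/w2v.png',cv2.resize(im[100:400,120:520],(800,600),interpolation=cv2.INTER_CUBIC))
E
```

```text
[ 555.05541983 -319.82676302  203.19357448] [-89.03194358   0.33894255  83.44779299] 3.15
```

View pics/w2v.png

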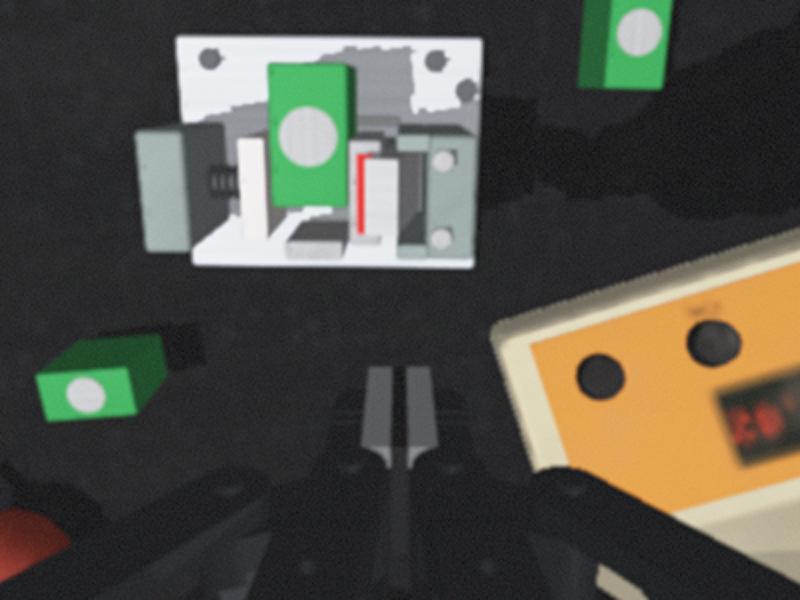

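```bash
python3 - <<'E'
from h import *
s=np.load('s2.npy',allow_pickle=True).item()
f=lambda u,v,z: wray(s,(120+u/2-.25,100+v/2-.25),z)
def show(n,L,z):
    q=np.array([f(u,v,z)[:2] for u,v in L]); print(n,q.round(1).tolist(),q.mean(0).round(1)); return q
show('base',[(177,38),(482,38),(474,268),(193,265)],8)
show('spec top',[(268,64),(348,66),(346,207),(271,205)],64)
show('disc',[(308,137)],64)
show('mouth',[(398,155),(428,155),(427,242),(398,242)],80)
show('postouter',[(475,135),(473,260)],80)
show('housing',[(135,131),(187,127),(190,250),(147,251)],70)
E
```

```text
base [[453.2, -408.3], [468.4, -274.6], [572.6, -286.8], [556.0, -421.3]] [ 512.5 -347.8]
spec top [[471.2, -359.9], [475.2, -330.8], [527.0, -338.5], [523.0, -367.3]] [ 499.1 -349.1]
disc [[498.9, -349.2]] [ 498.9 -349.2]
mouth [[507.9, -315.9], [509.1, -305.2], [540.7, -308.8], [539.5, -319.5]] [ 524.3 -312.4]
postouter [[504.0, -288.0], [549.4, -292.5]] [ 526.7 -290.3]
housing [[489.3, -411.4], [490.0, -392.1], [535.9, -400.0], [534.4, -416.7]] [ 512.4 -405. ]
```

The view is clear. The clamp origin is at about (519.6,-351.6) with yaw -6.85°, the specimen is at clamp (-20.6, 0), about 15.6 mm short of home, and the slot mouth is at (524.3,-312.4). Now I'll go in front of it, low, with the fingers shut.

Call:
arm_command(
  commands=[
    [0, [-1, -0.13, 0], [0.23, -1.0, -0.3]],
    [0, [-1, -0.13, 0], [0, 0, 0]],
    [0, [-1, -0.13, -0.2], [0, 0, 0]],
    [0, [-1, -0.13, -0.5], [0, 0, 0]],
    [0, [-0.5, -0.13, -0.5], [0, 0, 0]],
  ],
)

```text
time: 3.62
tool_pos: [416.1, -332.1, 166.7]
tcp_rot: [-90.0, -0.0, 83.8]
ft_force: [-0.2, -0.1, -0.6]
finger_gap: 0.5
```

Call:
arm_command(
  commands=[
    [0, [0, 0, -0.8], [0, 0, 0]],
    [0, [0, 0, -0.8], [0, 0, 0]],
    [0, [0, 0, -0.8], [0, 0, 0]],
    [0, [0, 0, 0], [0, 0, 0]],
  ],
)

```text
time: 3.95
tool_pos: [407.5, -328.2, 91.7]
tcp_rot: [-89.9, -0.0, 83.6]
ft_force: [-0.2, 0.6, -0.4]
finger_gap: 0.2
```

Call:
arm_command(
  commands=[
    [0, [0.2, -0.2, -0.6], [0, 0, -0.4]],
    [0, [0.2, -0.2, -0.6], [0, 0, 0]],
    [0, [0, 0, -0.4], [0, 0, 0]],
    [0, [0, 0, 0], [0, 0, 0]],
  ],
)

```text
time: 4.28
tool_pos: [418.5, -338.1, 46.0]
tcp_rot: [-89.9, 0.0, 83.3]
ft_force: [-0.6, -0.9, -1.1]
finger_gap: -0.2
```

Call:
arm_command(
  commands=[
    [0, [0.6, -0.07, -0.2], [0, 0, 0]],
    [0, [0.5, -0.08, -0.1], [0, 0, 0]],
    [0, [0.2, -0.04, 0], [0, 0, 0]],
    [0, [0.1, -0.01, 0], [0, 0, 0]],
  ],
)

```text
time: 4.62
tool_pos: [460.9, -343.2, 41.3]
tcp_rot: [-89.9, 0.0, 83.3]
ft_force: [-1.2, -0.3, 1.2]
finger_gap: 0.1
```

Call:
arm_command(
  commands=[
    [0, [0.1, -0.01, 0], [0, 0, 0]],
    [0, [0.1, -0.01, 0], [0, 0, 0]],
    [0, [0.1, -0.01, 0], [0, 0, 0]],
  ],
)

```text
time: 4.87
tool_pos: [470.1, -344.2, 43.9]
tcp_rot: [-89.9, 0.1, 83.3]
ft_force: [-0.2, 0.3, -1.1]
finger_gap: -0.3
```

Call:
arm_command(
  commands=[
    [0, [0.1, -0.01, 0], [0, 0, 0]],
    [0, [0.1, -0.01, 0], [0, 0, 0]],
  ],
)

```text
time: 5.03
tool_pos: [476.1, -344.8, 44.4]
tcp_rot: [-89.9, 0.1, 83.3]
ft_force: [-0.9, -0.7, -0.9]
finger_gap: -0.1
```

Call:
arm_command(
  commands=[
    [0, [0.07, -0.01, 0], [0, 0, 0]],
    [0, [0, 0, 0], [0, 0, 0]],
  ],
)

```text
time: 5.2
tool_pos: [476.2, -344.4, 43.3]
tcp_rot: [-89.6, -0.0, 83.3]
ft_force: [-0.5, -0.1, 0.4]
finger_gap: -0.2
```

Call:
arm_command(
  commands=[
    [0, [0.05, -0.01, 0], [0, 0, 0]],
    [0, [0, 0, 0], [0, 0, 0]],
  ],
)

```text
time: 5.37
tool_pos: [476.0, -344.1, 42.2]
tcp_rot: [-89.4, -0.1, 83.3]
ft_force: [-1.7, 0.4, -0.2]
finger_gap: 0.4
```

Call:
arm_command(
  commands=[
    [0, [0.05, -0.01, 0], [0, 0, 0]],
    [0, [0, 0, 0], [0, 0, 0]],
  ],
)

```text
time: 5.53
tool_pos: [475.5, -343.9, 41.4]
tcp_rot: [-89.1, -0.2, 83.3]
ft_force: [-1.1, -0.6, -0.2]
finger_gap: -0.1
```

Call:
arm_command(
  commands=[
    [0, [0.12, -0.015, 0.03], [0.2, -0.8, 0]],
    [0, [0.12, -0.015, 0.03], [0, 0, 0]],
  ],
)

```text
time: 5.7
tool_pos: [476.2, -343.3, 40.9]
tcp_rot: [-89.1, -0.7, 83.3]
ft_force: [-24.2, 1.7, 8.2]
finger_gap: 0.3
```

Call:
arm_command(
  commands=[
    [0, [0.12, -0.015, 0.03], [0, 0, 0]],
  ],
)

```text
time: 5.78
tool_pos: [475.8, -343.1, 40.6]
tcp_rot: [-88.6, -0.8, 83.2]
ft_force: [-21.6, 1.4, 8.7]
finger_gap: -0.2
```

Call:
arm_command(
  commands=[
    [0, [0.12, -0.015, 0.03], [0, 0, 0]],
  ],
)

```text
time: 5.87
tool_pos: [475.6, -343.1, 40.4]
tcp_rot: [-88.2, -0.9, 83.2]
ft_force: [-22.0, 2.8, 9.5]
finger_gap: -0.2
```

The block is hard against the stop (22 N reaction, no further travel). I'll back off, rise, and go to look at the stand.

Call:
arm_command(
  commands=[
    [0, [-0.5, 0.06, 0], [0, 0, 0]],
    [0, [-0.7, 0.1, 0.2], [0, -1.8, 0]],
    [0, [-0.2, 0, 0.8], [0, 0, 0]],
    [0, [0, 0, 1], [0, 0, 0]],
    [0, [0, 0, 1], [0, 0, 0]],
  ],
)

```text
time: 6.28
tool_pos: [427.3, -333.3, 123.3]
tcp_rot: [-89.4, -1.7, 83.2]
ft_force: [1.2, -0.5, -0.6]
finger_gap: -0.0
```

Call:
arm_command(
  commands=[
    [0, [0, 0.2, 1], [0, 0, 0]],
    [0, [0, 0.6, 1], [0, 0, 0]],
    [0, [0, 1, 1], [0, 0, 0]],
    [50, [0, 1, 0.8], [0, 0, 0]],
    [50, [0, 1, 0], [0, 0, 0]],
  ],
)

```text
time: 6.7
tool_pos: [430.6, -223.5, 250.9]
tcp_rot: [-90.4, -1.3, 82.8]
ft_force: [1.3, -0.4, 1.8]
finger_gap: 23.0
```

Call:
arm_command(
  commands=[
    [50, [0, 1, 0], [0, 0, -7]],
    [50, [0, 1, 0], [0, 0, -7]],
    [50, [0, 1, 0], [0, 0, -6]],
    [50, [0.4, 1, 0], [0, 0, 0]],
    [50, [0.8, 1, 0], [0, 0, 0]],
  ],
)

```text
time: 7.12
tool_pos: [469.4, -68.2, 259.4]
tcp_rot: [-91.6, -1.4, 61.7]
ft_force: [-0.1, -0.6, 0.8]
finger_gap: 42.7
```

Call:
arm_command(
  commands=[
    [100, [0.9, 0.5, -0.3], [-0.5, 2.0, 1]],
    [100, [0.9, 0.5, -0.3], [0, 0, 0]],
    [100, [0.8, 0.4, -0.3], [0, 0, 0]],
    [100, [0.5, 0.2, -0.2], [0, 0, 0]],
  ],
)

```text
time: 7.45
tool_pos: [570.8, -10.7, 231.6]
tcp_rot: [-90.9, -0.5, 63.0]
ft_force: [0.6, -0.2, -0.1]
finger_gap: 85.3
```

```bash
python3 - <<'E'
from h import *
s=sense(); print(s['tool_pos'],s['tcp_rot'],s['time']); im=snapshot('wrist'); cv2.imwrite('pics/w3.png',im)
np.save('s3.npy',s,allow_pickle=True)
cv2.imwrite('pics/w3v.png',cv2.resize(im[50:350,120:520],(800,600),interpolation=cv2.INTER_CUBIC))
E
```

```text
[570.81932751 -10.7312146  231.6133726 ] [-90.86407724  -0.51743096  63.03009664] 7.45
```

View pics/w3v.png

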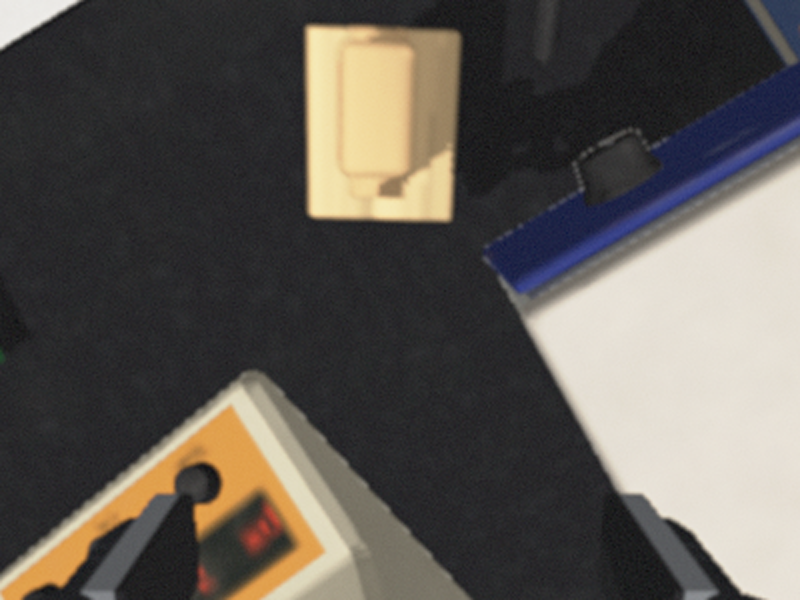

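```bash
python3 - <<'E'
from h import *
s=np.load('s3.npy',allow_pickle=True).item()
f=lambda u,v,z: wray(s,(120+u/2-.25,50+v/2-.25),z)[:2]
for n,L,z in [('foot',[(306,26),(461,32),(452,221),(309,215)],8),('head',[(341,41),(413,43),(411,177),(343,173)],126)]:
    q=np.array([f(u,v,z) for u,v in L]); a=np.degrees(np.arctan2(*(q[[2,3]]-q[[1,0]]).mean(0)[::-1]))
    b=np.degrees(np.arctan2(*(q[[1,2]]-q[[0,3]]).mean(0)[::-1])); print(n,q.round(1).tolist(),q.mean(0),a,b)
E
```

```text
foot [[433.3, 13.3], [467.3, 75.2], [541.6, 35.1], [507.2, -26.3]] [487.34513875  24.30341293] -28.28135013285488 60.95603592815735
head [[465.2, 23.6], [475.5, 42.7], [510.0, 24.8], [499.1, 6.0]] [487.42926665  24.26875386] -27.434160886714945 60.806027121691656
```

The stand and wedge head are both at (487.4, 24.3), with yaw about -28.5°. A quick check of the neighbouring box's height and clearance comes next.

```bash
python3 - <<'E'
from h import *
s=np.load('s3.npy',allow_pickle=True).item()
f=lambda u,v,z: wray(s,(120+u/2-.25,50+v/2-.25),z)[:2]
a=np.radians(-28.6); R=np.array([[np.cos(a),np.sin(a)],[-np.sin(a),np.cos(a)]])
print('bottom',f(485,247,0), R@(f(485,247,0)-[487.4,24.3]))
for z in range(60,200,20): print(z,f(523,300,z).round(),(R@(f(523,300,z)-[487.4,24.3])).round())
E
```

```text
bottom [561.87553361  44.80954916] [55.5704964  53.65786655]
60 [580.  46.] [71. 63.]
80 [575.  44.] [67. 59.]
100 [569.  43.] [63. 55.]
120 [564.  41.] [59. 52.]
140 [559.  39.] [56. 48.]
160 [554.  38.] [52. 44.]
180 [548.  36.] [48. 40.]
```

Call:
arm_command(
  commands=[
    [60, [-0.9, 0.4, -0.2], [-0.2, 0.8, -0.8]],
    [60, [-0.9, 0.4, -0.2], [0, 0, 0]],
    [60, [-0.6, 0.3, -0.2], [0, 0, -0.6]],
    [60, [-0.2, 0.1, 0], [0, 0, 0]],
  ],
)

```text
time: 7.83
tool_pos: [495.9, 28.9, 210.9]
tcp_rot: [-90.3, -0.2, 61.7]
ft_force: [-1.1, -0.8, 0.8]
finger_gap: 51.3
```

Call:
arm_command(
  commands=[
    [60, [-0.25, -0.15, -0.8], [0, 0.2, 0]],
    [60, [0, 0, -0.8], [0, 0, 0]],
    [60, [0, 0, -0.5], [0, 0, 0]],
    [60, [0, 0, 0], [0, 0, 0]],
  ],
)

```text
time: 8.17
tool_pos: [491.1, 25.6, 150.8]
tcp_rot: [-90.7, -0.5, 61.9]
ft_force: [-0.5, 0.5, 0.1]
finger_gap: 51.1
```

Call:
arm_command(
  commands=[
    [60, [-0.12, -0.05, -0.4], [-0.1, 0.9, -0.3]],
    [60, [-0.05, 0, -0.4], [0, 0.2, 0]],
    [60, [0, 0, -0.3], [0, 0, 0]],
    [60, [0, 0, 0.03], [0, 0, 0]],
  ],
)

```text
time: 8.5
tool_pos: [488.5, 23.3, 119.3]
tcp_rot: [-90.0, 0.0, 61.6]
ft_force: [-0.6, -0.4, 0.1]
finger_gap: 51.2
```

Call:
arm_command(
  commands=[
    [60, [-0.04, 0.03, -0.2], [0, 0, 0]],
    [60, [0, 0, -0.05], [0, 0, 0]],
    [0, [0, 0, 0.03], [0, 0, 0]],
    [0, [0, 0, 0.03], [0, 0, 0]],
    [0, [0, 0, 0.03], [0, 0, 0]],
  ],
  force=50,
)

```text
time: 8.92
tool_pos: [488.3, 24.2, 115.0]
tcp_rot: [-90.1, -0.0, 61.6]
ft_force: [-1.4, -0.6, -1.0]
finger_gap: 23.3
```

Call:
arm_command(
  commands=[
    [0, [0, 0, 0.03], [0, 0, 0]],
    [0, [0, 0, 0.03], [0, 0, 0]],
    [0, [0, 0, 0.03], [0, 0, 0]],
  ],
)

```text
time: 9.17
tool_pos: [488.8, 24.3, 118.8]
tcp_rot: [-90.1, -0.1, 61.6]
ft_force: [0.8, 0.5, -1.0]
finger_gap: 23.1
```

Gripped (gap 23 mm). Lifting it straight up out of the stand, then across to the slot.

Call:
arm_command(
  commands=[
    [0, [0, 0, 0.4], [0, 0, 0]],
    [0, [0, 0, 0.8], [0, 0, 0]],
    [0, [0, 0, 1], [0, 0, 0]],
    [0, [0, 0, 1], [0, 0, 0]],
    [0, [0, 0, 1], [0, 0, 0]],
  ],
)

```text
time: 9.58
tool_pos: [484.8, 23.3, 245.1]
tcp_rot: [-89.8, 0.3, 61.5]
ft_force: [0.4, 0.6, -0.9]
finger_gap: 23.2
```

Call:
arm_command(
  commands=[
    [0, [0, -0.3, 0.9], [0, 0, 0]],
    [0, [0, -0.7, 0.4], [0, 0, 5]],
    [0, [0, -1, 0], [0, 0, 5]],
    [0, [0.1, -1, 0], [0, 0, 5]],
    [0, [0.1, -1, 0], [0, 0, 5]],
  ],
)

```text
time: 10.0
tool_pos: [493.9, -95.6, 303.7]
tcp_rot: [-90.9, -0.0, 82.7]
ft_force: [0.7, 0.1, -1.1]
finger_gap: 23.0
```

Call:
arm_command(
  commands=[
    [0, [0.1, -1, 0], [0, 0, 0]],
    [0, [0.1, -1, 0], [0, 0, 0]],
    [0, [0.1, -1, 0], [0, 0, 0]],
    [0, [0.1, -0.6, 0], [0, 0, 0]],
    [0, [0.1, -0.4, 0], [0, 0, 0]],
  ],
)

```text
time: 10.42
tool_pos: [508.2, -224.8, 311.2]
tcp_rot: [-91.3, 0.2, 83.0]
ft_force: [0.5, 0.7, -0.9]
finger_gap: 23.3
```

Call:
arm_command(
  commands=[
    [0, [0.2, -0.9, 0], [0.3, 1.3, 0.2]],
    [0, [0.15, -0.9, -0.2], [0, 0, 0]],
    [0, [0.1, -0.6, -0.5], [0, 0, 0]],
    [0, [0.05, -0.4, -0.7], [0, 0, 0]],
    [0, [0, 0, -0.5], [0, 0, 0]],
  ],
)

```text
time: 10.83
tool_pos: [525.9, -315.5, 261.9]
tcp_rot: [-90.6, 0.3, 83.1]
ft_force: [0.6, -0.1, -2.1]
finger_gap: 23.2
```

Call:
arm_command(
  commands=[
    [0, [0, 0, -0.4], [0, 0, 0]],
    [0, [0, 0, -0.2], [0, 0, 0]],
    [0, [0, 0, 0.03], [0, 0, 0]],
  ],
)

```text
time: 11.08
tool_pos: [524.8, -314.4, 240.7]
tcp_rot: [-90.3, 0.1, 83.1]
ft_force: [-0.6, -0.0, -0.6]
finger_gap: 23.4
```

Call:
arm_command(
  commands=[
    [0, [-0.05, -0.15, -0.5], [0, 0.2, 0]],
    [0, [0, -0.05, -0.4], [0, 0.2, 0]],
    [0, [0, 0, -0.25], [0, 0, 0]],
    [0, [0, 0, 0.03], [0, 0, 0]],
    [0, [0, 0, 0.03], [0, 0, 0]],
  ],
)

```text
time: 11.5
tool_pos: [524.3, -319.3, 207.3]
tcp_rot: [-90.0, 0.2, 83.3]
ft_force: [-0.8, 0.0, 0.2]
finger_gap: 23.3
```

```bash
python3 - <<'E'
from h import *
s=sense(); print(s['tool_pos'],s['tcp_rot'],s['time']); im=snapshot('side'); cv2.imwrite('pics/side2.png',im)
im2=snapshot('scene'); cv2.imwrite('pics/scene2.png',im2)
f=lambda x:cv2.resize(x,(400,500),interpolation=cv2.INTER_CUBIC)
cv2.imwrite('pics/v4.png',np.hstack([f(im[255:380,285:385]),f(im2[75:200,280:380])]))
x,y,z=s['tool_pos']; 
for p in [(x+.1193*7,y+.993*7,z-103),(524.3,-312.4,80)]: print(proj('side',p),proj('scene',p))
E
```

```text
[ 524.26838036 -319.31008933  207.31504848] [-89.97374124   0.23011388  83.25722037] 11.5
[[332.79761157 303.4803055 ]] [[325.65895501 153.86727302]]
[[332.2563877  313.27583567]] [[325.8808322  160.08850164]]
```

View pics/v4.png

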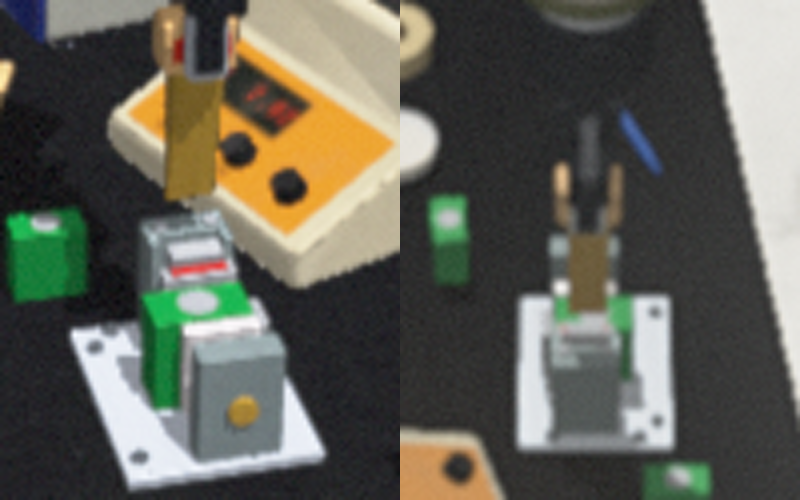

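The views show the wedge upright, tip at (332.5,303.7) in the side camera, which agrees with the prediction of (332.8,303.5). The specimen is home. Lowering into the mouth.

Call:
arm_command(
  commands=[
    [0, [0, 0, -0.4], [0, 0, 0]],
    [0, [0, 0, -0.25], [0, 0, 0]],
    [0, [0, 0, -0.1], [0, 0, 0]],
  ],
)

```text
time: 11.85
tool_pos: [525.8, -320.3, 186.6]
tcp_rot: [-90.3, 0.4, 83.3]
ft_force: [0.1, -0.0, -1.2]
finger_gap: 23.4
```

Call:
arm_command(
  commands=[
    [0, [0, 0, -0.15], [0, 0, 0]],
    [0, [0, 0, -0.1], [0, 0, 0]],
  ],
)

```text
time: 12.02
tool_pos: [525.6, -320.1, 177.6]
tcp_rot: [-90.2, 0.4, 83.3]
ft_force: [-0.3, -0.2, -1.9]
finger_gap: 23.5
```

Call:
arm_command(
  commands=[
    [0, [-0.06, 0.06, -0.12], [0, 0, 0]],
    [0, [0, 0, -0.12], [0, 0, 0]],
    [0, [0, 0, -0.1], [0, 0, 0]],
  ],
)

```text
time: 12.27
tool_pos: [523.4, -318.0, 166.0]
tcp_rot: [-90.2, 0.4, 83.3]
ft_force: [0.2, -1.1, -1.1]
finger_gap: 23.4
```

Call:
arm_command(
  commands=[
    [0, [0, 0.02, -0.1], [0, 0, 0]],
    [0, [0, 0, -0.06], [0, 0, 0]],
  ],
)

```text
time: 12.43
tool_pos: [523.2, -317.2, 160.3]
tcp_rot: [-90.2, 0.3, 83.3]
ft_force: [0.1, -0.5, -1.4]
finger_gap: 23.0
```

Call:
arm_command(
  commands=[
    [40, [0, 0, 0.02], [0, 0, 0]],
    [50, [0, 0, 0.02], [0, 0, 0]],
    [60, [0, 0, 0.02], [0, 0, 0]],
    [60, [0, 0, 0.02], [0, 0, 0]],
    [60, [0, 0, 0.02], [0, 0, 0]],
  ],
)

```text
time: 12.85
tool_pos: [523.8, -317.6, 164.4]
tcp_rot: [-90.3, 0.4, 83.3]
ft_force: [0.2, 0.5, 0.7]
finger_gap: 51.0
```

Call:
arm_command(
  commands=[
    [60, [0, 0, 0.3], [0, 0, 0]],
    [60, [0, 0, 0.5], [0, 0, 0]],
    [60, [0, 0, 0.7], [0, 0, 0]],
    [60, [0, 0, 0.2], [0, 0, 0]],
  ],
)

```text
time: 13.18
tool_pos: [522.8, -316.9, 217.2]
tcp_rot: [-90.1, 0.3, 83.3]
ft_force: [0.2, -0.4, 1.5]
finger_gap: 51.2
```

```bash
python3 - <<'E'
from h import *
s=sense(); print(s['tool_pos'],s['tcp_rot'],s['time']); im=snapshot('side'); cv2.imwrite('pics/side3.png',im)
im2=snapshot('scene')
f=lambda x:cv2.resize(x,(400,500),interpolation=cv2.INTER_CUBIC)
cv2.imwrite('pics/v5.png',np.hstack([f(im[255:380,285:385]),f(im2[75:200,280:380])]))
for zz in (52,57):
  for h in (zz+84,zz+114): print(zz,h,proj('side',(523.8,-316.8,h)),proj('scene',(523.8,-316.8,h)))
E
```

```text
[ 522.75362246 -316.92817206  217.16798301] [-90.10864198   0.30365299  83.25798652] 13.1833
52 136 [[333.29904943 291.68172743]] [[326.04911687 144.13736612]]
52 166 [[333.56181793 279.16567633]] [[326.15578959 135.87261049]]
57 141 [[333.34246046 289.61399626]] [[326.06664145 142.77960225]]
57 171 [[333.60615561 277.05380762]] [[326.17393047 134.46709629]]
```

View pics/v5.png

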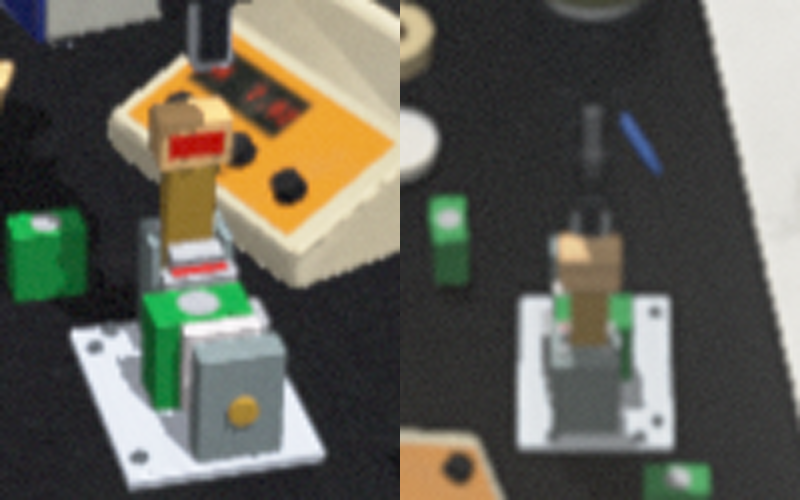

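The wedge stands upright and loose in the slot with the head top at about 166 mm, as expected, and the fingers are clear. Now I'll shut the fingers and come down just above the head.

Call:
arm_command(
  commands=[
    [0, [0.02, 0, 0.03], [0, 0, 0]],
    [0, [0.02, 0, 0.03], [0, 0, 0]],
    [0, [0, 0, 0.03], [0, 0, 0]],
    [0, [0, 0, 0.03], [0, 0, 0]],
    [0, [0, 0, 0.03], [0, 0, 0]],
  ],
)

```text
time: 13.7
tool_pos: [522.5, -315.7, 215.9]
tcp_rot: [-89.8, 0.1, 83.3]
ft_force: [-0.2, 0.0, -0.2]
finger_gap: 0.1
```

Call:
arm_command(
  commands=[
    [0, [0, 0, -0.4], [0, 0, 0]],
    [0, [0, 0, -0.4], [0, 0, 0]],
    [0, [0, 0, -0.2], [0, 0, 0]],
    [0, [0, 0, -0.03], [0, 0, 0]],
  ],
)

```text
time: 14.03
tool_pos: [521.9, -315.3, 180.6]
tcp_rot: [-89.7, 0.1, 83.3]
ft_force: [0.1, -0.1, -1.0]
finger_gap: -0.1
```

Call:
arm_command(
  commands=[
    [0, [0.03, -0.03, -0.05], [0, 0, 0]],
    [0, [0.02, -0.01, -0.05], [0, 0, 0]],
  ],
)

```text
time: 14.2
tool_pos: [522.7, -316.0, 175.6]
tcp_rot: [-89.6, 0.0, 83.3]
ft_force: [0.1, -0.2, 0.3]
finger_gap: -0.4
```

Call:
arm_command(
  commands=[
    [0, [0, 0, -0.05], [0, 0, 0]],
    [0, [0, 0, -0.05], [0, 0, 0]],
  ],
)

```text
time: 14.37
tool_pos: [522.9, -316.1, 172.4]
tcp_rot: [-89.6, -0.0, 83.3]
ft_force: [0.6, 0.0, -0.1]
finger_gap: 0.1
```

Call:
arm_command(
  commands=[
    [0, [0, 0, -0.05], [0, 0, 0]],
    [0, [0, 0, -0.05], [0, 0, 0]],
  ],
)

```text
time: 14.53
tool_pos: [523.3, -316.3, 169.7]
tcp_rot: [-89.6, 0.0, 83.3]
ft_force: [-0.3, 0.3, 1.0]
finger_gap: 0.5
```

Call:
arm_command(
  commands=[
    [0, [0, 0, -0.05], [0, 0, 0]],
    [0, [0, 0, -0.05], [0, 0, 0]],
  ],
)

```text
time: 14.7
tool_pos: [523.8, -316.4, 167.5]
tcp_rot: [-89.7, 0.1, 83.3]
ft_force: [-0.9, 1.4, 5.5]
finger_gap: -0.0
```

Call:
arm_command(
  commands=[
    [0, [0, 0, -0.05], [0, 0, 0]],
  ],
)

```text
time: 14.78
tool_pos: [524.3, -316.5, 166.9]
tcp_rot: [-89.8, 0.1, 83.3]
ft_force: [-0.7, 2.5, 7.5]
finger_gap: -0.0
```

Call:
arm_command(
  commands=[
    [0, [0, 0, -0.05], [0, 0, 0]],
  ],
)

```text
time: 14.87
tool_pos: [524.9, -316.6, 166.5]
tcp_rot: [-89.9, 0.1, 83.3]
ft_force: [-0.8, 3.2, 8.4]
finger_gap: -0.2
```

Call:
arm_command(
  commands=[
    [0, [0, 0, -0.05], [0, 0, 0]],
  ],
)

```text
time: 14.95
tool_pos: [525.5, -316.7, 166.4]
tcp_rot: [-90.0, 0.1, 83.3]
ft_force: [-0.5, 2.0, 8.0]
finger_gap: 0.1
```

Call:
arm_command(
  commands=[
    [0, [-0.03, 0, -0.07], [0, 0, 0]],
    [0, [-0.02, 0, -0.07], [0, 0, 0]],
  ],
)

```text
time: 15.12
tool_pos: [525.9, -316.8, 165.7]
tcp_rot: [-90.3, 0.2, 83.3]
ft_force: [-0.6, 3.9, 10.3]
finger_gap: -0.2
```

Call:
arm_command(
  commands=[
    [0, [-0.02, 0, -0.09], [0, 0, 0]],
    [0, [-0.02, 0, -0.09], [0, 0, 0]],
  ],
)

```text
time: 15.28
tool_pos: [527.0, -317.0, 164.8]
tcp_rot: [-90.6, 0.3, 83.4]
ft_force: [-1.5, 4.7, 12.7]
finger_gap: -0.3
```

Call:
arm_command(
  commands=[
    [0, [-0.05, 0, -0.1], [0, 0.2, 0]],
    [0, [-0.04, 0, -0.1], [0, 0.2, 0]],
  ],
)

```text
time: 15.45
tool_pos: [527.3, -317.0, 164.3]
tcp_rot: [-90.7, 0.4, 83.4]
ft_force: [-1.3, 6.3, 15.6]
finger_gap: 0.1
```

Call:
arm_command(
  commands=[
    [0, [-0.04, 0, -0.11], [0, 0.2, 0]],
    [0, [-0.04, 0, -0.11], [0, 0.2, 0]],
  ],
)

```text
time: 15.62
tool_pos: [528.0, -317.0, 163.8]
tcp_rot: [-90.8, 0.5, 83.5]
ft_force: [-1.8, 6.0, 16.0]
finger_gap: -0.3
```

Steady 16 N on the head and it has stopped sinking (tip about 31 mm). I'll lift off and check.

Call:
arm_command(
  commands=[
    [0, [0, 0, 0.15], [0, 0, 0]],
    [0, [0, 0, 0.5], [0, 0, 0]],
    [0, [0, 0, 1], [0, 0, 0]],
    [0, [0, 0, 1], [0, 0, 0]],
    [0, [0, 0, 0.5], [0, 0, 0]],
  ],
)

```text
time: 16.03
tool_pos: [525.5, -314.9, 256.9]
tcp_rot: [-90.3, 0.3, 83.5]
ft_force: [0.1, 0.4, 1.5]
finger_gap: 0.2
```

```bash
python3 - <<'E'
from h import *
s=sense(); print(s['tool_pos'],s['ft_force'],s['time']); im=snapshot('side')
im2=snapshot('scene')
f=lambda x:cv2.resize(x,(400,500),interpolation=cv2.INTER_CUBIC)
cv2.imwrite('pics/v6.png',np.hstack([f(im[255:380,285:385]),f(im2[75:200,280:380])]))
E
```

```text
[ 525.52760451 -314.91469514  256.86123525] [0.14248112 0.38284838 1.50682508] 16.0333
```

View pics/v6.png

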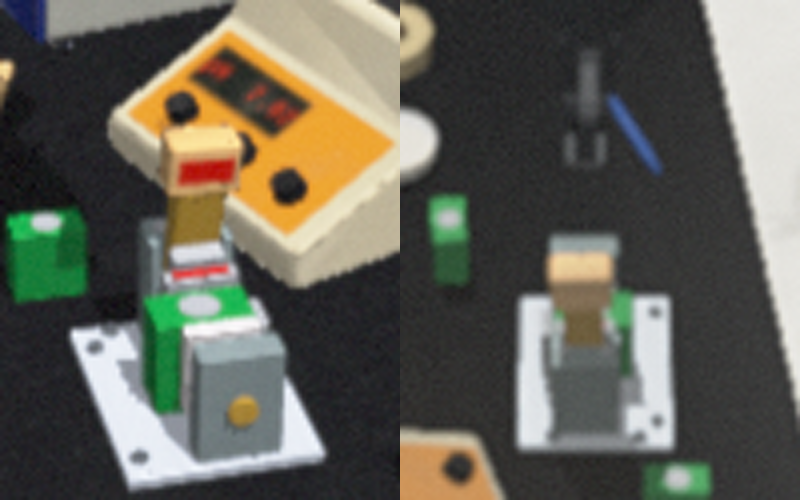

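The wedge is upright and deep in the slot with its head at (203,147) in the crop. The specimen is home, and the gripper is well clear. Handing in.

```bash
python3 -c "
from h import *
print(hand_in())"
```

```text
the job is handed in; nothing more can be done
None
```

The job is done and handed in at about 16 s of the 54 s allowed; the hand-in gave no verdict.

- **Specimen:** I pushed it back with shut fingers until it stopped moving, with about 22 N of reaction from the end stop. The last picture shows it still home and standing straight.
- **Wedge:** I took it from the stand and lowered it into the slot, leaning side to the jaw. I let go with the tip at about 57 mm; a picture showed it upright and loose before any pressing.
- **Pressing:** I pressed the head down slowly. Resistance started about 18 mm below the point where it stood loose. I raised the push in steps to 15.6–16.0 N, which leaves the tip at about 31 mm (the limit is 48 mm).
- **Last checks:** The wedge is upright and stays put with the gripper about 90 mm higher, and the wrist force is back to noise. Nothing I did went near the bystanders, though I took no separate measurement of them.

Two things were less than ideal. The wedge crept a few mm towards +x in the slot during the press. There was also a side force of up to 6 N on the tool. The pad's force on the specimen could not be measured; I infer it from the 16 N push.

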